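# Line up glass gourds by height on a display board

### The arm

A 6-joint arm with a two-finger parallel gripper is mounted at the origin on the work surface. World frame = base frame: x ahead of the robot, y to its left, z up, the work surface at z = 0. Lengths are in mm, angles in rad, forces in N, time in s.
With the tool pointing down it reaches from about 150 to 775 mm from the base axis. Payload 6.1 kg.
Tool frame: the origin (TCP) lies on the front face of the gripper's body, between the roots of the fingers; the fingertips stand 73 mm ahead of it and the grasp point (between the pads) lies 54 mm ahead of it; z points along the fingers, y is the direction in which the jaws open and shut (so a half turn about z gives the same grasp; the last joint's range is limited). The gripper opens to 85 mm and grips with 20 to 120 N. Pads are 22 mm wide; open, the fingers measure 114 mm over their backs; the gripper's body (76 mm by 85 mm) begins 54 mm behind the grasp point. The pads swing forward as they close: fully open they stand 13 mm farther back than shut.
Start: joints at [-1.346, 0.126, -0.04, 1.405, 0, 1.571], TCP at [117.023, -511.775, 303.895] pointing down, gripper open.
Joint ranges: [-2.72, 2.72], [-0.95, 1.95], [-1.27, 1.35], [-1.78, 2.02], [-1.46, 1.47], [-3.14, 3.14]. Speed limits (rad/s): [2.39, 2.39, 3.01, 3.14, 3.14, 3.14].

### API

Orientations are given as a unit quaternion [x, y, z, w].
In Python, from workcell import * gives the robot as it stands. The module is installed in compiled form; this text tells all that it offers.
- The arm moves only by the shell command python3 -m inch 'ROWS'. ROWS is text: rows parted by semicolons, each of 7 numbers parted by spaces: the turn, a rotation vector about the tool's x, y, z in degrees, then the shift along the tool's x, y, z in m, then the closure, from 0 (fully open) to 1 (shut). A call has 1 to 10 rows; each row shifts and turns the pose as measured when the row begins, along the tool's axes as they then stand; what a row does not reach is not made up. A row lasts 1/8 s, in which the tool goes at most 62.5 mm and 10.7 degrees, less where a joint would pass 70% of its speed; a pose out of reach is approached as far as the arm can. A call is refused whole if a number of a shift passes 0.0625 or a number of a turn 10.7, either way. A call with a gripper value outside its range is refused whole. The fingers move at their own pace and stop on an object; the grip force is fixed at half the most. Time passes only in rows, so rows that do not move let the fingers close. It gives the time, the measured TCP pose, the force and the opening at its end, in the units of the state.
- get_state(): the state, without advancing time (a new reading comes with each control period).
- capture(name): name is "scene" or "top"; returns (picture, depth): 400x640x3 uint8, red, green, blue; 400x640 float32, mm along the optical axis (not along the pixel's ray), 0 where there is no reading.
- get_calibration(name): a dict with "camera_matrix" (3x3 intrinsics, pixels), "k1" (the pictures are not rectified: a ray, as slopes to the right and down, at radius r is drawn at 1 + k1 r^2 times it, then the intrinsics apply), "position" and "rotation" of the camera in the world. Camera axes: x right, y down, z forward; pixel columns grow to the right and rows downward; lengths in mm; the calibration is good to about 2 mm. A picture is of the moment at which its call begins. get_calibration takes no time and is no camera call.
- hand_in(): hands the job in, once; it reports no verdict.
The state is a dict: "time_s": time; "q": joint angles; "dq": joint speeds; "joint_torque": joint torques, N m; "tcp_pos": TCP position; "orientation": TCP orientation; "ft_force": force on the tool from outside, world axes, zero at the start; "wrist_torque": the same for the moment, N m; "width": opening from 0.0 (shut) to 1.0 (fully open).
Only numpy, scipy, OpenCV 4.12 (cv2) and the standard library are available. Lean on these libraries where they do the work, as an engineer would, in place of code of your own. Each camera call takes 0.05 s, during which the arm holds its last target.

### The job

The four yellow glass gourds stand mixed up on the workbench: line them up by height on the row of round wooden stands, one upright on the middle of each stand, the tallest at the end of the board with the red bead and falling to the shortest at the end with the white bead. They are glass, so set each one down without dropping it or tipping it over, and leave the green glass sprig on the left where it lies.

Things in the scene. Friction and masses are not known exactly. Their poses are not given: they have to be found in the camera images.
- gourd_xl_center (a point): Yellow glass gourd, the tallest of four alike in form: loose, round about its upright axis, 124 mm tall, round belly 64 mm wide below, narrower upper bulb 46 mm wide, short thin stem 9 mm wide on top, flat foot 44 mm wide. The point is on the axis half-way up, 62 mm above the foot; z up along the axis. Easiest to grasp from above by the upper bulb, whose widest part (a 12 mm high straight belt) is centred 81 mm above the foot.
- gourd_l_center (a point): Yellow glass gourd, the second tallest of four alike in form: loose, round about its upright axis, 108 mm tall, round belly 56 mm wide below, narrower upper bulb 40 mm wide, short thin stem 9 mm wide on top, flat foot 38 mm wide. The point is on the axis half-way up, 54 mm above the foot; z up along the axis. Easiest to grasp from above by the upper bulb, whose widest part (a 12 mm high straight belt) is centred 70 mm above the foot.
- gourd_m_center (a point): Yellow glass gourd, the second shortest of four alike in form: loose, round about its upright axis, 92 mm tall, round belly 48 mm wide below, narrower upper bulb 34 mm wide, short thin stem 9 mm wide on top, flat foot 32 mm wide. The point is on the axis half-way up, 46 mm above the foot; z up along the axis. Easiest to grasp from above by the upper bulb, whose widest part (a 12 mm high straight belt) is centred 60 mm above the foot.
- gourd_s_center (a point): Yellow glass gourd, the shortest of four alike in form: loose, round about its upright axis, 78 mm tall, round belly 40 mm wide below, narrower upper bulb 29 mm wide, short thin stem 9 mm wide on top, flat foot 26 mm wide. The point is on the axis half-way up, 39 mm above the foot; z up along the axis. Easiest to grasp from above by the upper bulb, whose widest part (a 12 mm high straight belt) is centred 53 mm above the foot.
- stand_1_top (a point): Round flat-topped pale wooden stand, 62 mm wide, 14 mm high, number 1 of four in a row on the dark board, counted from the robot's right (-y) to its left (+y); fixed. The point is the centre of its flat top, 26 mm above the table. Neighbouring stands are about 95 mm apart (85 to 105).
- stand_2_top (a point): Round flat-topped pale wooden stand, 62 mm wide, 14 mm high, number 2 of four in a row on the dark board, counted from the robot's right (-y) to its left (+y); fixed. The point is the centre of its flat top, 26 mm above the table. Neighbouring stands are about 95 mm apart (85 to 105).
- stand_3_top (a point): Round flat-topped pale wooden stand, 62 mm wide, 14 mm high, number 3 of four in a row on the dark board, counted from the robot's right (-y) to its left (+y); fixed. The point is the centre of its flat top, 26 mm above the table. Neighbouring stands are about 95 mm apart (85 to 105).
- stand_4_top (a point): Round flat-topped pale wooden stand, 62 mm wide, 14 mm high, number 4 of four in a row on the dark board, counted from the robot's right (-y) to its left (+y); fixed. The point is the centre of its flat top, 26 mm above the table. Neighbouring stands are about 95 mm apart (85 to 105).
- red_bead: Red glass bead 26 mm wide and 16 mm high, fixed on one end of the dark board (430 x 85 mm, 12 mm thick), about 55 mm beyond the centre of the last stand there; a white bead marks the other end. Which end is red changes from start to start. Origin: centre of its underside.
- sprig: Loose sprig of green glass leaves on a dark stem lying on the table to the robot's left, 160 mm long along its x, about 60 mm wide, 13 mm high; bystander. Origin on the table under the stem, 79 mm from the bare stem end.

How it is judged:
By the outcome, as a careful person would: the job done as asked, in the order asked, and still so for the second after the job is handed in, with the robot touching nothing.
It also fails if it takes over 106 s, if anything falls off the work surface, if the arm or the gripper's body presses on something with over 40 N, if the wrist force passes 120 N, or if a joint passes its speed limit or range.

## Working session

There is one attempt and no reset: what is moved stays moved. The work goes in short steps, Python scripts to look and compute and a shell command to move; the robot and the scene stay as the last step left them, time stands still between calls to the robot, and variables do not carry over. Pictures are saved under pics/ and viewed, and the job is handed in when it is done.

```bash
mkdir -p pics; python3 - <<'E'
from workcell import *
import cv2,numpy as np
for n in("scene","top"):
    p,d=capture(n); cv2.imwrite(f"pics/{n}0.png",p[:,:,::-1]); np.savez(f"{n}0.npz",p=p,d=d)
    print(n,get_calibration(n))
print(get_state())
E
```

```text
scene {'camera_matrix': array([[379.44393236,   0.        , 303.06945814],
       [  0.        , 379.44393236, 202.21518385],
       [  0.        ,   0.        ,   1.        ]]), 'k1': -0.061079038403036495, 'position': array([1298.87911294,   76.31832122,  669.56334002]), 'rotation': array([ 0.62355521,  0.6451822 , -0.31099138, -0.31337387])}
top {'camera_matrix': array([[508.4502894 ,   0.        , 316.90119864],
       [  0.        , 508.4502894 , 203.80707088],
       [  0.        ,   0.        ,   1.        ]]), 'k1': -0.03666655575822543, 'position': array([ 370.47331851,   73.25787119, 1145.34441246]), 'rotation': array([-0.69637352,  0.71344641, -0.04866302,  0.06074573])}
{'time_s': 0.1, 'q': array([-1.34600213e+00,  1.26320683e-01, -4.05360522e-02,  1.40536124e+00,
       -2.12802034e-05,  1.57080627e+00]), 'dq': array([ 0.00119389,  0.00072851,  0.00193956,  0.00058537, -0.00087211,
       -0.00021839]), 'joint_torque': array([ 5.06218767e-04, -4.36906457e+01,  3.53604412e+01,  1.37808319e-02,
        1.52758480e-04, -1.30033226e-05]), 'tcp_pos': array([ 116.96264688, -511.53733915,  303.19242444]), 'orientation': array([ 9.93690399e-01,  1.12155632e-01, -9.03026883e-05, -7.05142962e-04]), 'ft_force': array([-0.41738833, -0.61309219, -0.47181981]), 'wrist_torque': array([-0.00883639,  0.00117785,  0.02181805]), 'width': 0.9981205070151083}
```

View pics/scene0.png

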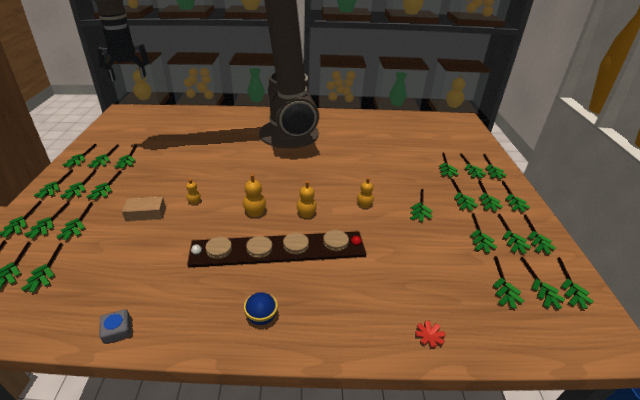

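View pics/top0.png

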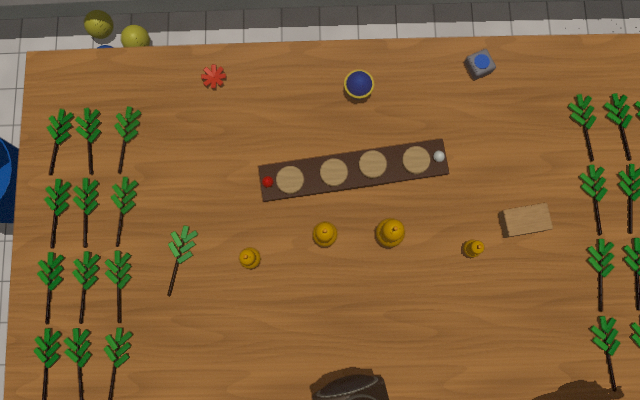

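```bash
cat > h.py <<'E'
from workcell import *
import cv2,numpy as np
from scipy.spatial.transform import Rotation as R
H={'xl':124,'l':108,'m':92,'s':78}
def ray(n,uv):
    c=get_calibration(n); K=c["camera_matrix"]
    s=cv2.undistortPoints(np.array(uv,float).reshape(-1,1,2),K,np.array([c["k1"],0,0,0.]),).reshape(-1,2)
    Rm=R.from_quat(c["rotation"])
    return c["position"],Rm.apply(np.c_[s,np.ones(len(s))])
def onz(n,uv,z):
    o,d=ray(n,uv); return o+d*((z-o[2])/d[:,2])[:,None]
def cloud(n,d,mask):
    v,u=np.nonzero(mask&(d>0)); o,r=ray(n,np.c_[u,v]); return o+r*d[v,u][:,None],u,v
def proj(n,P):
    c=get_calibration(n);Rm=R.from_quat(c["rotation"]).inv()
    p=Rm.apply(np.atleast_2d(P)-c["position"])
    return cv2.projectPoints(p.reshape(-1,1,3),np.zeros(3),np.zeros(3),c["camera_matrix"],np.array([c["k1"],0,0,0.]))[0].reshape(-1,2)
def yellow(p):
    h=cv2.cvtColor(p,cv2.COLOR_RGB2HSV); return ((h[...,0]>17)&(h[...,0]<32)&(h[...,1]>200)&(h[...,2]>60))
def blobs(m,amin=40):
    n,l,s,c=cv2.connectedComponentsWithStats(m.astype(np.uint8)); return [(l==i,s[i],c[i]) for i in range(1,n) if s[i,4]>=amin]
E
python3 - <<'E'
from h import *
for n in("scene","top"):
    z=np.load(n+"0.npz");p,d=z['p'],z['d']
    m=yellow(p)
    for b,s,c in blobs(m):
        P,u,v=cloud(n,d,b)
        if len(P) and abs(P[:,0].mean()-370)<330 and P[:,2].mean()>0:
            print(n,s,c.round(1),"cloud mean",P.mean(0).round(1),"z",np.percentile(P[:,2],[1,50,99]).round(), 'n',len(P))
z=np.load("top0.npz");p,d=z['p'],z['d']
cr=p[130:280,230:500]; cv2.imwrite("pics/topcrop.png",cv2.resize(cr[:,:,::-1],None,fx=2.9,fy=2.9,interpolation=cv2.INTER_CUBIC))
z=np.load("scene0.npz");p=z['p']
cr=p[165:275,175:385]; cv2.imwrite("pics/scenecrop.png",cv2.resize(cr[:,:,::-1],None,fx=3.8,fy=3.8,interpolation=cv2.INTER_CUBIC))
E
```

```text
scene [243 180  22  37 585] [253.5 199.1] cloud mean [495.4 -66.9  55.9] z [  1.  51. 102.] n 583
scene [187 182  13  22 208] [192.6 193.4] cloud mean [ 450.2 -246.4   35.6] z [ 4. 31. 66.] n 208
scene [358 182  15  26 289] [365.3 195.1] cloud mean [443.6 238.5  42.1] z [ 4. 38. 76.] n 288
scene [297 187  19  31 437] [306.2 202.5] cloud mean [494.   74.1  48.6] z [ 2. 44. 89.] n 436
top [376 218  29  29 641] [389.9 232.1] cloud mean [473.2 -62.7  75.3] z [ 30.  90. 122.] n 639
top [313 222  24  25 468] [324.5 233.6] cloud mean [474.5  75.   65.4] z [ 28.  78. 107.] n 467
top [463 240  21  18 273] [473.  247.8] cloud mean [ 437.7 -243.9   45.9] z [16. 54. 78.] n 272
top [239 248  22  21 351] [249.4 257.8] cloud mean [427.5 237.4  53.4] z [-3. 65. 91.] n 351
```

View pics/topcrop.png

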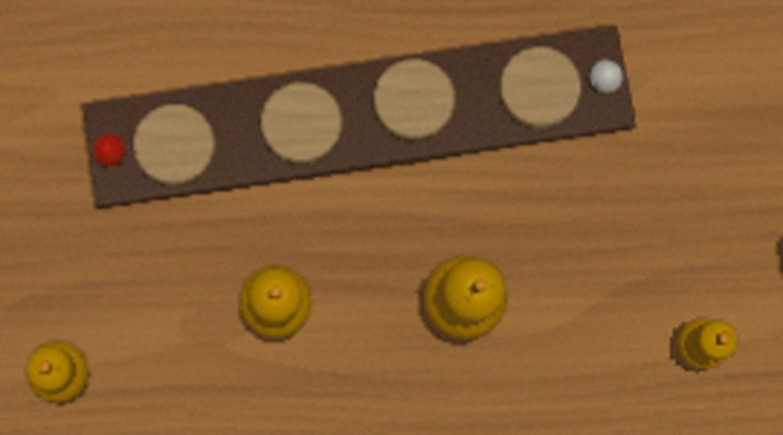

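View pics/scenecrop.png

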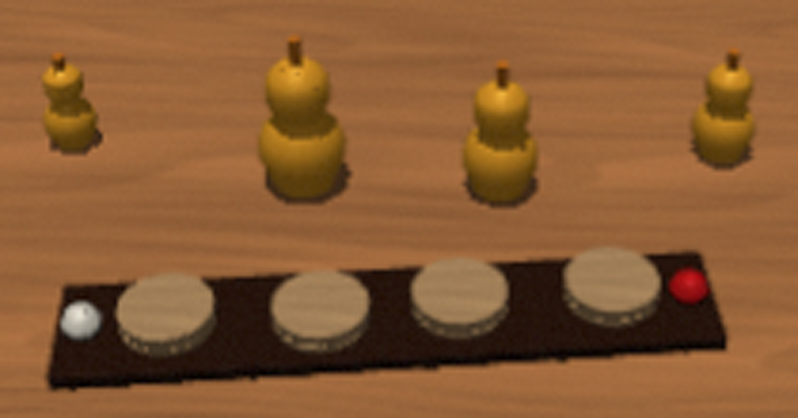

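```bash
python3 - <<'E'
from h import *
z=np.load("top0.npz");pt,dt=z['p'],z['d']; z=np.load("scene0.npz");ps,ds=z['p'],z['d']
hints={'xl':((395.2,228.6),(253,178)),'l':((325.2,230.7),(307,185)),'m':((245.5,256.9),(367.5,180.5)),'s':((479.3,246.6),(190,181))}
def stem(p,uv,r):
    u,v=map(int,np.round(uv)); w=p[v-r:v+r+1,u-r:u+r+1].astype(float)
    k=w[...,2]/(w[...,0]+1)   # blue ratio: stem is less saturated
    return k,w
for k,(a,b) in hints.items():
    for n,p,uv in(("top",pt,a),("scene",ps,b)):
        r=4;kk,w=stem(p,uv,r);u,v=map(int,np.round(uv))
        hh=cv2.cvtColor(p,cv2.COLOR_RGB2HSV)[v-r:v+r+1,u-r:u+r+1]
        if n=="top":
            m=(hh[...,0]<17)&(w[...,0]>90); 
            vv,uu=np.nonzero(m); wt=w[...,2][m]
            c=(u-r+(uu).mean(),v-r+(vv).mean()); print(k,n,'stem',m.sum(),np.round(c,1),onz(n,[c],H[k])[0].round(1))
# height-sliced cloud: top view circle centre of bulb using mask of pixels high enough
from scipy.optimize import least_squares
bel={'xl':(81,23),'l':(70,20),'m':(60,17),'s':(53,14.5)}
cen={'xl':(390,232),'l':(325,234),'m':(249,258),'s':(473,248)}
for k in H:
    for n,p,d in(("top",pt,dt),("scene",ps,ds)):
        c0=cen[k] if n=="top" else hints[k][1]
        bb=min(blobs(yellow(p)),key=lambda b:np.hypot(*(b[2]-c0)) if n=="top" else abs(b[2][0]-c0[0])+abs(b[2][1]-c0[1]-18))
        P,u,v=cloud(n,d,bb[0])
        if n=="top":
            # bulb silhouette
            zb=bel[k][0]; s=P[:,2]>zb-8
            mk=np.zeros(p.shape[:2],np.uint8); mk[v[s],u[s]]=255
            mk=cv2.morphologyEx(mk,cv2.MORPH_CLOSE,np.ones((3,3)))
            (cx,cy),rr=cv2.minEnclosingCircle(np.argwhere(mk>0)[:,::-1].astype(np.float32))
            M=cv2.moments(mk,True); cc=(M['m10']/M['m00'],M['m01']/M['m00'])
            print(k,'bulb centroid',np.round(cc,1),onz(n,[cc],zb)[0].round(1),'enc',onz(n,[(cx,cy)],zb)[0].round(1),rr)
        else:
            # axis columns: mid of mask per row -> plane
            rows=[(np.mean([np.nonzero(bb[0][y])[0].min(),np.nonzero(bb[0][y])[0].max()]),y) for y in range(bb[1][1],bb[1][1]+bb[1][3])]
            A=np.array(rows); f=np.polyfit(A[:,1],A[:,0],1)
            y=A[-1,1]; print(k,'scene axis col at',y,np.polyval(f,y).round(1),'->z0',onz(n,[(np.polyval(f,y),y)],0)[0].round(1), 'top row',A[0,1], onz(n,[(np.polyval(f,A[0,1]),A[0,1])],H[k])[0].round(1))
# stands
h=cv2.cvtColor(pt,cv2.COLOR_RGB2HSV)
for n,p in(("top",pt),("scene",ps)):
    h=cv2.cvtColor(p,cv2.COLOR_RGB2HSV)
    m=(h[...,2]>125)&(h[...,1]<130)&(h[...,0]>12)&(h[...,0]<28)
    for b,s,c in blobs(m,100):
        q=onz(n,[c],26)[0]
        if 450<q[0]<750 and abs(q[1])<300: print(n,'stand',s,c.round(1),q.round(1))
E
```

```text
xl top stem 0 [nan nan] [nan nan nan]
l top stem 0 [nan nan] [nan nan nan]
m top stem 0 [nan nan] [nan nan nan]
s top stem 1 [483. 243.] [ 445.3 -256.5   78. ]
xl bulb centroid [392.5 229.6] [478.  -67.7  81. ] enc [478.3 -67.8  81. ] 11.068072319030762
xl scene axis col at 216.0 254.5 ->z0 [498.1 -67.3   0. ] top row 180.0 [504.1 -64.5 124. ]
l bulb centroid [324.1 231.3] [479.1  75.9  70. ] enc [479.1  76.   70. ] 9.545318603515625
l scene axis col at 217.0 306.0 ->z0 [495.9  74.6   0. ] top row 187.0 [505.6  73.7 108. ]
m bulb centroid [246.8 256.6] [430.1 242.1  60. ] enc [430.2 242.7  60. ] 7.905794143676758
m scene axis col at 207.0 364.1 ->z0 [443.7 240.   -0. ] top row 182.0 [451.5 235.   92. ]
s bulb centroid [476.5 246.9] [ 439.  -249.7   53. ] enc [ 438.9 -249.6   53. ] 7.159010887145996
s scene axis col at 203.0 193.7 ->z0 [ 448.2 -249.3   -0. ] top row 182.0 [ 454.7 -242.4   78. ]
top stand [403 146  27  27 563] [416.  159.1] [ 641.7 -135.2   26. ]
top stand [359 151  28  26 563] [372.3 163.3] [634.5 -36.5  26. ]
top stand [320 159  28  26 568] [333.4 171.4] [618.2  51.7  26. ]
top stand [276 166  28  27 575] [289.4 178.9] [603.6 151.   26. ]
scene stand [324 230  24  17 321] [335.6 238.1] [605.3 149.8  26. ]
scene stand [284 233  24  17 329] [295.5 241.1] [620.4  50.8  26. ]
scene stand [206 237  25  18 344] [217.9 245.4] [ 644.  -136.1   26. ]
scene stand [247 236  25  18 343] [258.9 244.7] [637.2 -37.4  26. ]<stdin>:15: RuntimeWarning: Mean of empty slice.
  ret = ret.dtype.type(ret / rcount)
```

```bash
cat >> h.py <<'E'
YAW=97.6
def Rt(yaw=YAW):
    a=np.radians(yaw);c,s=np.cos(a),np.sin(a)
    return R.from_matrix(np.array([[c,s,0],[s,-c,0],[0,0,-1.]]))
def go(xy,z,yaw=YAW):
    "tool-frame shift (m) and turn (deg) from here to TCP at xy,z"
    s=get_state();Rc=R.from_quat(s['orientation'])
    d=Rc.inv().apply(np.r_[xy,z]-s['tcp_pos'])/1000
    t=(Rc.inv()*Rt(yaw)).as_rotvec(degrees=True)
    print('t',round(s['time_s'],2),'tcp',s['tcp_pos'].round(1),'w',round(s['width'],3),'F',s['ft_force'].round(1),'q',s['q'].round(2))
    print('turn deg',t.round(2),'shift m',d.round(4))
G={'xl':(478,-67.5),'l':(479,75.5),'m':(430,241),'s':(438.5,-249.6)}
S={4:(604.4,150.4),3:(619.3,51.3),2:(635.8,-37),1:(642.8,-135.6)}
E
python3 -m inch '0 0 0 0.053 -0.026 0 0;0 0 0 0.053 -0.026 0 0;0 0 0 0.053 -0.026 0 0;0 0 0 0.053 -0.026 0 0;0 0 0 0.053 -0.026 0 0;0 0 0 0.053 -0.026 0 0;0 0 0 0.053 -0.026 0 0'
python3 -c "
from h import *
go(G['s'],303)"
```

```text
time_s: 0.98
tcp_pos: [444.7, -247.0, 300.5]
orientation: [0.994, 0.107, -0.001, -0.002]
ft_force: [0.9, -0.3, 0.3]
width: 1.001
t 0.97 tcp [ 444.7 -247.   300.5] w 1.001 F [ 0.9 -0.3  0.3] q [-0.51  0.1  -0.08  1.4   0.    2.42]
turn deg [ -0.27  -0.12 -85.29] shift m [-0.0066  0.0012 -0.0025]
```

```bash
python3 -m inch '0 0 -10.6 0 0 0 0;0 0 -10.6 0 0 0 0;0 0 -10.6 0 0 0 0;0 0 -10.6 0 0 0 0;0 0 -10.6 0 0 0 0;0 0 -10.6 0 0 0 0;0 0 -10.6 0 0 0 0;0 0 -10.6 0 0 0 0'
python3 -c "
from h import *
go(G['s'],200)"
```

```text
time_s: 1.98
tcp_pos: [447.5, -241.8, 295.9]
orientation: [0.653, 0.757, 0.0, -0.006]
ft_force: [0.2, -0.5, -0.1]
width: 0.997
t 1.98 tcp [ 447.5 -241.8  295.9] w 0.997 F [ 0.2 -0.5 -0.1] q [-0.5   0.1  -0.08  1.4   0.    0.93]
turn deg [-0.47 -0.56  0.86] shift m [-0.0073 -0.0092  0.096 ]
```

```bash
python3 -m inch '-0.4 -0.5 0.8 -0.004 -0.005 0.048 0;0 0 0 -0.003 -0.004 0.048 0;0 0 0 0 0 0 0'
python3 -c "
from h import *
go(G['s'],105)"
```

```text
time_s: 2.35
tcp_pos: [438.8, -249.6, 197.5]
orientation: [0.658, 0.753, -0.0, -0.001]
ft_force: [-0.3, 0.2, 1.5]
width: 0.997
t 2.35 tcp [ 438.8 -249.6  197.5] w 0.997 F [-0.3  0.2  1.5] q [-0.52  0.11 -0.29  1.17  0.    0.92]
turn deg [-0.07 -0.06  0.15] shift m [-0.0001 -0.0002  0.0925]
```

```bash
python3 -m inch '0 0 0 0 0 0.03 0;0 0 0 0 0 0.03 0;0 0 0 0 0 0.02 0;0 0 0 0 0 0.012 0;0 0 0 0 0 0 0'
python3 - <<'E'
from h import *
go(G['s'],105)
p,d=capture("scene"); u,v=proj("scene",[438,-250,60])[0].astype(int)
cr=p[v-60:v+40,u-70:u+70]; cv2.imwrite("pics/s1.png",cv2.resize(cr[:,:,::-1],None,fx=5,fy=5,interpolation=cv2.INTER_CUBIC))
E
```

```text
time_s: 2.98
tcp_pos: [443.7, -251.6, 112.3]
orientation: [0.658, 0.753, 0.001, 0.004]
ft_force: [0.5, 1.0, 0.3]
width: 1.004
t 2.98 tcp [ 443.7 -251.6  112.3] w 1.004 F [0.5 1.  0.3] q [-0.52  0.17 -0.42  0.97  0.    0.92]
turn deg [0.41 0.27 0.16] shift m [ 0.0027 -0.0049  0.0073]
```

View pics/s1.png

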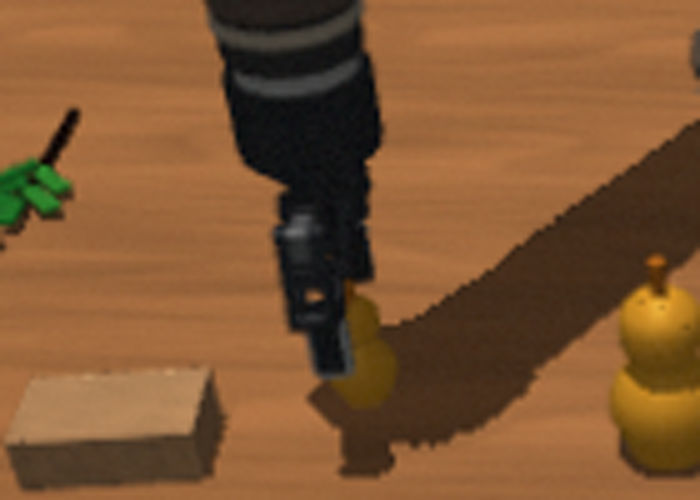

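```bash
python3 -m inch '0.4 0.3 0.1 0.0025 -0.005 0.007 0;0 0 0 0 0 0 0'
python3 - <<'E'
from h import *
go(G['s'],105)
E
```

```text
time_s: 3.28
tcp_pos: [439.4, -250.4, 107.4]
orientation: [0.658, 0.753, 0.0, 0.001]
ft_force: [0.1, -0.0, -0.9]
width: 1.0
t 3.27 tcp [ 439.4 -250.4  107.4] w 1.0 F [ 0.1 -0.  -0.9] q [-0.52  0.16 -0.44  0.97  0.    0.92]
turn deg [0.15 0.09 0.05] shift m [ 0.0009 -0.0008  0.0023]
```

```bash
python3 -m inch '0.1 0.1 0 0.001 -0.001 0.002 0;0 0 0 0 0 0 1;0 0 0 0 0 0 1;0 0 0 0 0 0 1;0 0 0 0 0 0 1;0 0 0 0 0 0 1;0 0 0 0 0 0 1'
python3 - <<'E'
from h import *
go(G['s'],105)
E
```

```text
time_s: 4.15
tcp_pos: [438.5, -249.8, 106.2]
orientation: [0.658, 0.753, 0.001, 0.001]
ft_force: [-1.2, -0.0, 1.1]
width: 0.316
t 4.15 tcp [ 438.5 -249.8  106.2] w 0.316 F [-1.2 -0.   1.1] q [-0.52  0.16 -0.44  0.97  0.    0.92]
turn deg [0.11 0.03 0.05] shift m [0.0002 0.0001 0.0012]
```

```bash
python3 -m inch '0 0 0 0 0 -0.01 1;0 0 0 0 0 -0.025 1;0 0 0 0 0 -0.03 1;0 0 0 0 0 0 1'
python3 - <<'E'
from h import *
go(S[1],175)
p,d=capture("scene"); u,v=proj("scene",[438,-250,100])[0].astype(int)
cr=p[v-60:v+40,u-70:u+70]; cv2.imwrite("pics/s2.png",cv2.resize(cr[:,:,::-1],None,fx=5,fy=5,interpolation=cv2.INTER_CUBIC))
E
```

```text
time_s: 4.65
tcp_pos: [438.0, -249.5, 173.5]
orientation: [0.658, 0.753, 0.0, 0.0]
ft_force: [-0.0, 0.7, -0.6]
width: 0.312
t 4.65 tcp [ 438.  -249.5  173.5] w 0.312 F [-0.   0.7 -0.6] q [-0.52  0.12 -0.33  1.12  0.    0.92]
turn deg [ 0.05 -0.03  0.05] shift m [ 0.0856  0.2181 -0.0013]
```

View pics/s2.png

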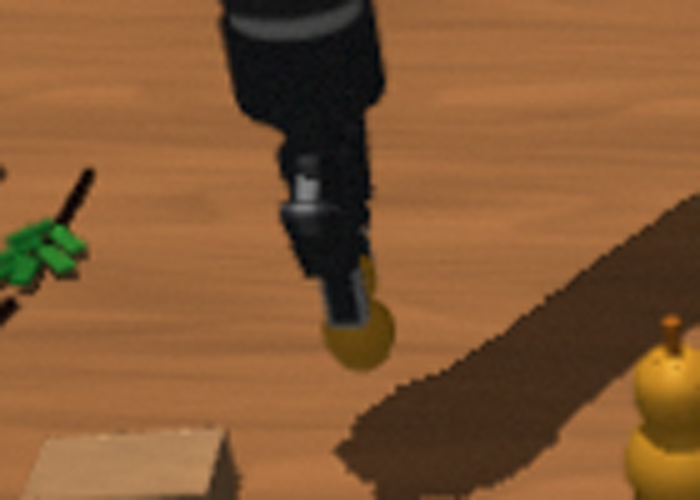

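```bash
python3 -m inch '0 0 0 0.008 0.02 0 1;0 0 0 0.014 0.036 0 1;0 0 0 0.016 0.04 0 1;0 0 0 0.016 0.04 0 1;0 0 0 0.016 0.04 0 1;0 0 0 0.011 0.027 0 1;0 0 0 0.005 0.013 0 1;0 0 0 0 0 0 1'
python3 - <<'E'
from h import *
go(S[1],140)
E
```

```text
time_s: 5.7
tcp_pos: [648.0, -125.4, 160.1]
orientation: [0.658, 0.753, -0.002, -0.007]
ft_force: [-1.1, 0.8, -1.0]
width: 0.315
t 5.7 tcp [ 648.  -125.4  160.1] w 0.315 F [-1.1  0.8 -1. ] q [-0.19  0.42  0.03  1.2   0.    1.24]
turn deg [-0.68 -0.46  0.11] shift m [-0.0096 -0.0062  0.0201]
```

```bash
python3 -m inch '-0.6 -0.4 0 -0.0095 -0.006 0.005 1;0 0 0 0 0 0 1;0 0 0 0 0 0 1'
python3 - <<'E'
from h import *
go(S[1],134)
E
```

```text
time_s: 6.08
tcp_pos: [640.5, -137.9, 154.5]
orientation: [0.659, 0.752, -0.001, -0.001]
ft_force: [-0.0, -0.7, -1.8]
width: 0.316
t 6.08 tcp [ 640.5 -137.9  154.5] w 0.316 F [-0.  -0.7 -1.8] q [-0.21  0.41 -0.    1.17 -0.    1.23]
turn deg [-0.14 -0.04 -0.04] shift m [0.002  0.0027 0.0205]
```

```bash
python3 -m inch '-0.1 0 0 0.002 0.0025 0.008 1;0 0 0 0 0 0.006 1;0 0 0 0 0 0 1'
python3 - <<'E'
from h import *
go(S[1],132)
p,d=capture("scene"); np.savez("s3.npz",p=p,d=d); u,v=proj("scene",[643,-136,60])[0].astype(int)
cr=p[v-60:v+40,u-70:u+70]; cv2.imwrite("pics/s3.png",cv2.resize(cr[:,:,::-1],None,fx=5,fy=5,interpolation=cv2.INTER_CUBIC))
E
```

```text
time_s: 6.45
tcp_pos: [642.3, -136.1, 140.0]
orientation: [0.659, 0.752, 0.0, -0.0]
ft_force: [-0.4, -0.7, -0.5]
width: 0.313
t 6.45 tcp [ 642.3 -136.1  140. ] w 0.313 F [-0.4 -0.7 -0.5] q [-0.21  0.41 -0.02  1.13  0.    1.23]
turn deg [ 0.   -0.03 -0.11] shift m [0.0004 0.0006 0.008 ]
```

View pics/s3.png

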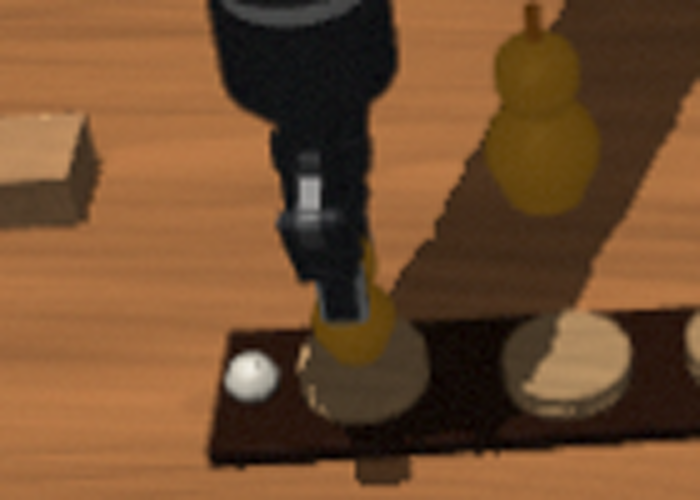

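```bash
python3 - <<'E'
from h import *
z=np.load("s3.npz");p,d=z['p'],z['d']
m=yellow(p)
u0,v0=proj("scene",[642.3,-136,54])[0]; print(u0,v0)
for dy in(-3,0,3): print(dy,proj("scene",[642.3,-136+dy,54])[0])
for b,s,c in blobs(m,20):
    if abs(c[0]-u0)<15 and abs(c[1]-v0)<25:
        print(s,c)
        for y in range(s[1],s[1]+s[3]):
            x=np.nonzero(b[y])[0]; print(y,x.min(),x.max(),(x.min()+x.max())/2)
z=np.load("scene0.npz");h=cv2.cvtColor(z['p'],cv2.COLOR_RGB2HSV)
print(proj("scene",[S[1]+(26,)]))
E
```

```text
216.6166914173694 236.37172901897245
-3 [215.36551827 236.33082793]
0 [216.61669142 236.37172902]
3 [217.86830242 236.41259342]
[209 231  16  16 110] [217.57272727 239.87272727]
231 220 220 220.0
232 220 221 220.5
233 220 223 221.5
234 220 223 221.5
235 220 224 222.0
236 209 224 216.5
237 209 224 216.5
238 209 223 216.0
239 209 223 216.0
240 209 222 215.5
241 210 222 216.0
242 210 222 216.0
243 211 221 216.0
244 213 221 217.0
245 214 220 217.0
246 217 217 217.0
[[218.17699892 245.03903506]]
```

```bash
python3 -m inch '0 0 0 0.001 0.0005 0.003 1;0 0 0 0 0 0.003 1;0 0 0 0 0 0.002 1;0 0 0 0 0 0 1'
python3 -c "
from h import *
go(S[1],132)"
```

```text
time_s: 7.0
tcp_pos: [643.2, -134.8, 132.2]
orientation: [0.659, 0.752, 0.0, 0.0]
ft_force: [-0.3, -0.4, 0.2]
width: 0.315
t 7.0 tcp [ 643.2 -134.8  132.2] w 0.315 F [-0.3 -0.4  0.2] q [-0.21  0.42 -0.03  1.12  0.    1.23]
turn deg [ 0.06 -0.01 -0.08] shift m [-0.0007 -0.0005  0.0002]
```

```bash
python3 -m inch '0 0 0 0 0 0.001 1;0 0 0 0 0 0.001 1'
python3 -c "
from h import *
go(S[1],132)"
```

```text
time_s: 7.25
tcp_pos: [643.2, -135.0, 132.2]
orientation: [0.659, 0.752, 0.001, 0.001]
ft_force: [-3.7, 0.6, 6.4]
width: 0.318
t 7.25 tcp [ 643.2 -135.   132.2] w 0.318 F [-3.7  0.6  6.4] q [-0.21  0.42 -0.03  1.12  0.    1.23]
turn deg [ 0.13  0.04 -0.09] shift m [-0.0006 -0.0005  0.0002]
```

```bash
python3 -m inch '0 0 0 0 0 0 0.6;0 0 0 0 0 0 0.4;0 0 0 0 0 0 0.2;0 0 0 0 0 0 0;0 0 0 0 0 0 0;0 0 0 0 0 -0.02 0;0 0 0 0 0 -0.04 0;0 0 0 0 0 -0.05 0;0 0 0 0 0 -0.03 0'
python3 - <<'E'
from h import *
go(G['xl'],240)
p,d=capture("scene"); np.savez("s4.npz",p=p,d=d); u,v=proj("scene",[643,-136,60])[0].astype(int)
cr=p[v-60:v+40,u-70:u+70]; cv2.imwrite("pics/s4.png",cv2.resize(cr[:,:,::-1],None,fx=5,fy=5,interpolation=cv2.INTER_CUBIC))
E
```

```text
time_s: 8.38
tcp_pos: [641.7, -134.7, 271.8]
orientation: [0.659, 0.752, -0.001, -0.002]
ft_force: [0.8, 0.6, 0.0]
width: 1.003
t 8.38 tcp [ 641.7 -134.7  271.8] w 1.003 F [0.8 0.6 0. ] q [-0.21  0.38  0.22  1.42  0.    1.23]
turn deg [-0.24 -0.1  -0.09] shift m [ 0.0879 -0.1534  0.0326]
```

View pics/s4.png

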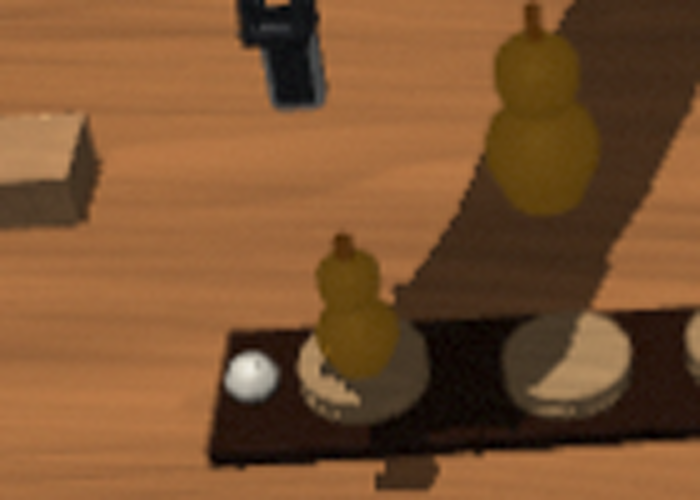

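```bash
python3 - <<'E'
from h import *
z=np.load("s4.npz");p=z['p'];u0,v0=proj("scene",[643,-136,54])[0]
for b,s,c in blobs(yellow(p),20):
    if abs(c[0]-u0)<15 and abs(c[1]-v0)<25:
        print(s,c); y=s[1]+s[3]-1; x=np.nonzero(b[y])[0].mean(); print(onz("scene",[(x,y+.5)],26))
        P,_,_=cloud("scene",z['d'],b); print(P.mean(0), P.max(0),P.min(0))
E
python3 -m inch '-0.2 -0.1 0 0.012 -0.021 -0.001 0;0 0 0 0.02 -0.035 -0.001 0;0 0 0 0.023 -0.041 0 0;0 0 0 0.019 -0.033 0 0;0 0 0 0.01 -0.017 0 0;0 0 0 0.003 -0.006 0 0;0 0 0 0 0 0 0'
python3 - <<'E'
from h import *
go(G['xl'],210)
E
```

```text
[209 224  17  25 287] [216.37630662 236.8641115 ]
[[ 654.64708498 -134.84149153   26.        ]]
[ 654.81828481 -132.74577161   63.94914236] [ 665.00222122 -115.82162332   93.44079833] [ 637.37626458 -152.99875886   27.04046078]
time_s: 9.3
tcp_pos: [475.6, -67.1, 276.8]
orientation: [0.659, 0.752, 0.002, 0.004]
ft_force: [-0.0, -0.3, -0.0]
width: 0.999
t 9.3 tcp [475.6 -67.1 276.8] w 0.999 F [-0.  -0.3 -0. ] q [-0.14  0.04 -0.2   1.33 -0.    1.3 ]
turn deg [ 0.45  0.16 -0.11] shift m [-0.0006  0.0018  0.0669]
```

```bash
python3 -m inch '0.4 0.1 -0.1 0 0.001 0.03 0;0 0 0 0 0 0.03 0;0 0 0 0 0 0 0;0 0 0 0 0 0 0'
python3 - <<'E'
from h import *
go(G['xl'],133)
E
```

```text
time_s: 9.8
tcp_pos: [480.7, -68.3, 216.4]
orientation: [0.659, 0.752, 0.001, 0.002]
ft_force: [0.5, -0.0, -0.8]
width: 1.001
t 9.8 tcp [480.7 -68.3 216.4] w 1.001 F [ 0.5 -0.  -0.8] q [-0.14  0.06 -0.3   1.2  -0.    1.3 ]
turn deg [ 0.19  0.11 -0.06] shift m [ 0.0013 -0.0029  0.0834]
```

```bash
python3 -m inch '0.2 0.1 0 0.001 -0.003 0.02 0;0 0 0 0 -0.001 0.025 0;0 0 0 0 -0.001 0.02 0;0 0 0 0 -0.001 0.008 0;0 0 0 0 0 0 0;0 0 0 0 0 0 0'
python3 - <<'E'
from h import *
go(G['xl'],133)
E
```

```text
time_s: 10.55
tcp_pos: [480.5, -69.4, 149.2]
orientation: [0.659, 0.752, 0.003, 0.005]
ft_force: [0.1, -0.5, 0.3]
width: 0.998
t 10.55 tcp [480.5 -69.4 149.2] w 0.998 F [ 0.1 -0.5  0.3] q [-0.14  0.09 -0.42  1.05 -0.    1.3 ]
turn deg [ 0.63  0.19 -0.09] shift m [ 0.0022 -0.0024  0.0162]
```

```bash
python3 -m inch '0.6 0.2 0 0.002 -0.003 0.009 0;0 0 0 0 0 0.006 0;0 0 0 0 0 0 0'
python3 - <<'E'
from h import *
go(G['xl'],133)
E
```

```text
time_s: 10.92
tcp_pos: [477.8, -67.7, 134.4]
orientation: [0.659, 0.752, 0.001, 0.001]
ft_force: [0.2, 0.4, 0.6]
width: 1.001
t 10.93 tcp [477.8 -67.7 134.4] w 1.001 F [0.2 0.4 0.6] q [-0.14  0.1  -0.44  1.02  0.    1.3 ]
turn deg [ 0.09  0.01 -0.08] shift m [0.0002 0.0002 0.0014]
```

```bash
python3 -m inch '0 0 0 0 0 0.0015 1;0 0 0 0 0 0 1;0 0 0 0 0 0 1;0 0 0 0 0 0 1;0 0 0 0 0 0 1'
python3 - <<'E'
from h import *
go(G['xl'],133)
E
python3 -m inch '0 0 0 0 0 0 1;0 0 0 0 0 -0.01 1;0 0 0 0 0 -0.025 1;0 0 0 0 0 -0.035 1;0 0 0 0 0 -0.035 1;0 0 0 0 0 -0.035 1;0 0 0 0 0 -0.03 1;0 0 0 0 0 0 1'
python3 - <<'E'
from h import *
go(S[4],310)
E
```

```text
time_s: 11.55
tcp_pos: [477.7, -67.8, 133.2]
orientation: [0.659, 0.752, 0.001, 0.001]
ft_force: [0.0, 0.9, -0.4]
width: 0.517
t 11.55 tcp [477.7 -67.8 133.2] w 0.517 F [ 0.   0.9 -0.4] q [-0.14  0.1  -0.45  1.02  0.    1.3 ]
turn deg [ 0.1   0.02 -0.09] shift m [0.0002 0.0003 0.0002]
time_s: 12.55
tcp_pos: [476.2, -67.5, 308.6]
orientation: [0.659, 0.752, -0.001, -0.001]
ft_force: [0.3, -0.1, -3.4]
width: 0.514
t 12.55 tcp [476.2 -67.5 308.6] w 0.514 F [ 0.3 -0.1 -3.4] q [-0.14  0.04 -0.12  1.41  0.    1.3 ]
turn deg [-0.13 -0.06 -0.08] shift m [ 0.1992  0.1556 -0.0015]
```

```bash
python3 -m inch '0 0 0 0.014 0.011 0 1;0 0 0 0.027 0.021 0 1;0 0 0 0.036 0.028 0 1;0 0 0 0.036 0.028 0 1;0 0 0 0.036 0.028 0 1;0 0 0 0.027 0.021 0 1;0 0 0 0.014 0.011 0 1;0 0 0 0.004 0.003 0 1;0 0 0 0 0 0 1'
python3 - <<'E'
from h import *
go(S[4],200)
E
```

```text
time_s: 13.68
tcp_pos: [602.3, 155.8, 293.0]
orientation: [0.659, 0.752, -0.008, -0.008]
ft_force: [-0.7, -0.3, -2.5]
width: 0.513
t 13.68 tcp [602.3 155.8 293. ] w 0.513 F [-0.7 -0.3 -2.5] q [0.25 0.33 0.19 1.46 0.   1.69]
turn deg [-1.22 -0.07 -0.09] shift m [-0.0058  0.0033  0.0929]
```

```bash
python3 -m inch '-1.2 0 -0.1 -0.006 0.0015 0.01 1;0 0 0 0 0 0.02 1;0 0 0 0 0 0.03 1;0 0 0 0 0 0.02 1;0 0 0 0 0 0.008 1;0 0 0 0 0 0 1'
python3 - <<'E'
from h import *
go(S[4],165)
E
```

```text
time_s: 14.42
tcp_pos: [602.3, 142.9, 205.8]
orientation: [0.662, 0.75, 0.001, 0.001]
ft_force: [1.1, 0.5, -2.1]
width: 0.513
t 14.43 tcp [602.3 142.9 205.8] w 0.513 F [ 1.1  0.5 -2.1] q [ 0.23  0.32 -0.02  1.24 -0.    1.68]
turn deg [ 0.18  0.01 -0.47] shift m [0.0072 0.0029 0.0408]
```

```bash
python3 -m inch '0.2 0 -0.4 0.007 0.003 0.013 1;0 0 0 0 0 0.013 1;0 0 0 0 0 0.007 1;0 0 0 0 0 0 1'
python3 - <<'E'
from h import *
go(S[4],165)
p,d=capture("scene"); np.savez("s5.npz",p=p,d=d); u,v=proj("scene",[604,150,60])[0].astype(int)
cr=p[v-60:v+40,u-70:u+70]; cv2.imwrite("pics/s5.png",cv2.resize(cr[:,:,::-1],None,fx=5,fy=5,interpolation=cv2.INTER_CUBIC))
E
```

```text
time_s: 14.92
tcp_pos: [605.3, 150.8, 172.2]
orientation: [0.659, 0.752, 0.001, 0.001]
ft_force: [0.3, 0.4, -2.7]
width: 0.515
t 14.93 tcp [605.3 150.8 172.2] w 0.515 F [ 0.3  0.4 -2.7] q [ 0.24  0.34 -0.06  1.17 -0.    1.68]
turn deg [ 0.11 -0.01 -0.05] shift m [-0.0003 -0.0009  0.0072]
```

View pics/s5.png

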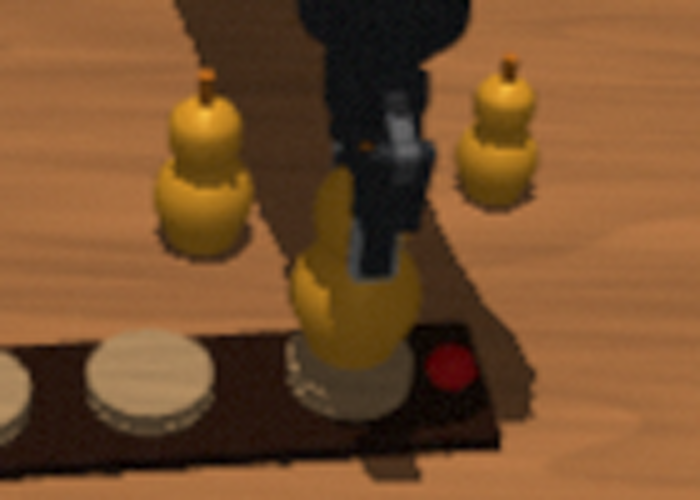

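```bash
python3 -m inch '0.1 0 0 0 -0.001 0.005 1;0 0 0 0 0 0.004 1;0 0 0 0 0 0.003 1;0 0 0 0 0 0.002 1;0 0 0 0 0 0 1'
python3 - <<'E'
from h import *
go(S[4],159)
E
```

```text
time_s: 15.6
tcp_pos: [604.9, 150.8, 159.4]
orientation: [0.659, 0.752, 0.001, 0.001]
ft_force: [-0.1, -0.1, -3.0]
width: 0.515
t 15.6 tcp [604.9 150.8 159.4] w 0.515 F [-0.1 -0.1 -3. ] q [ 0.24  0.34 -0.08  1.14  0.    1.68]
turn deg [ 0.17 -0.03 -0.05] shift m [-0.0003 -0.0006  0.0004]
```

```bash
python3 -m inch '0 0 0 0 0 0.001 1;0 0 0 0 0 0.001 1'
python3 - <<'E'
from h import *
go(S[4],159)
E
```

```text
time_s: 15.85
tcp_pos: [604.9, 150.9, 159.2]
orientation: [0.659, 0.752, 0.002, 0.001]
ft_force: [-4.3, -0.7, 7.2]
width: 0.519
t 15.85 tcp [604.9 150.9 159.2] w 0.519 F [-4.3 -0.7  7.2] q [ 0.24  0.34 -0.08  1.14  0.    1.68]
turn deg [ 0.25 -0.05 -0.06] shift m [-0.0004 -0.0005  0.0002]
```

```bash
python3 -m inch '0 0 0 0 0 0 0.4;0 0 0 0 0 0 0.2;0 0 0 0 0 0 0;0 0 0 0 0 0 0;0 0 0 0 0 0 0;0 0 0 0 0 -0.02 0;0 0 0 0 0 -0.04 0;0 0 0 0 0 -0.05 0;0 0 0 0 0 -0.03 0;0 0 0 0 0 0 0'
python3 - <<'E'
from h import *
go(G['l'],260)
p,d=capture("scene"); np.savez("s6.npz",p=p,d=d); u,v=proj("scene",[604,150,60])[0].astype(int)
cr=p[v-60:v+40,u-70:u+70]; cv2.imwrite("pics/s6.png",cv2.resize(cr[:,:,::-1],None,fx=5,fy=5,interpolation=cv2.INTER_CUBIC))
u0,v0=proj("scene",[604,150,80])[0]
for b,s,c in blobs(yellow(p),20):
    if abs(c[0]-u0)<15 and abs(c[1]-v0)<15:
        print(s,c); y=s[1]+s[3]-1; x=np.nonzero(b[y])[0].mean(); print(onz("scene",[(x,y+.5)],26))
E
```

```text
time_s: 17.1
tcp_pos: [604.4, 150.6, 302.4]
orientation: [0.659, 0.752, 0.002, 0.001]
ft_force: [-0.2, -0.1, -0.5]
width: 0.999
t 17.1 tcp [604.4 150.6 302.4] w 0.999 F [-0.2 -0.1 -0.5] q [0.24 0.31 0.19 1.45 0.   1.68]
turn deg [ 0.24 -0.04 -0.06] shift m [-0.058  -0.1344  0.0418]
[324 204  26  40 750] [336.77733333 224.368     ]
[[624.77867963 148.72639597  26.        ]]
```

View pics/s6.png

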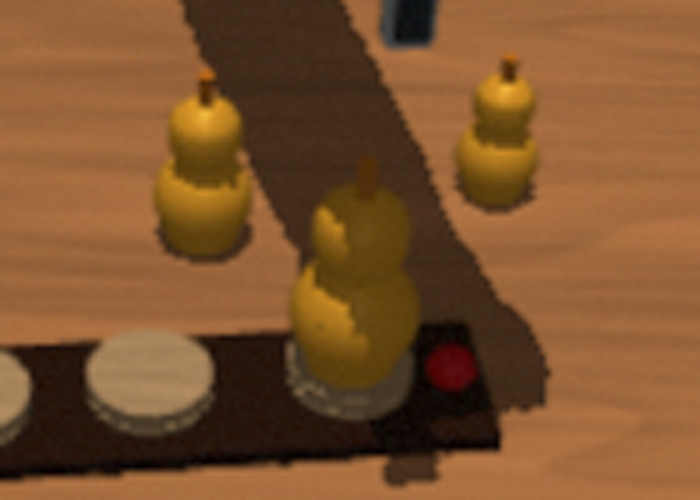

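```bash
python3 -m inch '0.2 0 0 -0.009 -0.02 0 0;0 0 0 -0.014 -0.033 0 0;0 0 0 -0.015 -0.035 0 0;0 0 0 -0.012 -0.028 0 0;0 0 0 -0.006 -0.013 0.01 0;0 0 0 -0.002 -0.005 0.015 0;0 0 0 0 0 0.01 0;0 0 0 0 0 0 0'
python3 - <<'E'
from h import *
go(G['l'],180)
E
```

```text
time_s: 18.15
tcp_pos: [470.7, 72.6, 251.3]
orientation: [0.659, 0.752, -0.008, -0.006]
ft_force: [0.2, -0.3, 0.1]
width: 0.999
t 18.15 tcp [470.7  72.6 251.3] w 0.999 F [ 0.2 -0.3  0.1] q [ 0.15  0.05 -0.23  1.3  -0.    1.59]
turn deg [-1.14  0.03 -0.05] shift m [0.0018 0.0101 0.0712]
```

```bash
python3 -m inch '-1.1 0 0 0.002 0.01 0.02 0;0 0 0 0 0 0.03 0;0 0 0 0 0 0.02 0;0 0 0 0 0 0 0;0 0 0 0 0 0 0'
python3 - <<'E'
from h import *
go(G['l'],122)
E
```

```text
time_s: 18.77
tcp_pos: [482.5, 77.0, 180.1]
orientation: [0.659, 0.753, 0.0, 0.0]
ft_force: [1.0, -0.0, -0.1]
width: 1.0
t 18.77 tcp [482.5  77.  180.1] w 1.0 F [ 1.  -0.  -0.1] q [ 0.16  0.09 -0.36  1.13 -0.    1.6 ]
turn deg [0.06 0.02 0.02] shift m [-0.001  -0.0037  0.0581]
```

```bash
python3 -m inch '0 0 0 -0.001 -0.004 0.015 0;0 0 0 0 -0.001 0.02 0;0 0 0 0 0 0.012 0;0 0 0 0 0 0.004 0;0 0 0 0 0 0 0;0 0 0 0 0 0 0'
python3 - <<'E'
from h import *
go(G['l'],122)
E
```

```text
time_s: 19.52
tcp_pos: [478.8, 75.4, 129.0]
orientation: [0.659, 0.753, 0.002, 0.002]
ft_force: [-0.2, -0.6, 0.6]
width: 0.998
t 19.52 tcp [478.8  75.4 129. ] w 0.998 F [-0.2 -0.6  0.6] q [ 0.16  0.11 -0.45  1.01 -0.    1.59]
turn deg [0.32 0.02 0.02] shift m [0.     0.0001 0.007 ]
```

```bash
python3 -m inch '0.3 0 0 0 0 0.007 0;0 0 0 0 0 0 0;0 0 0 0 0 0 1;0 0 0 0 0 0 1;0 0 0 0 0 0 1;0 0 0 0 0 0 1;0 0 0 0 0 0 1;0 0 0 0 0 0 1'
python3 - <<'E'
from h import *
go(G['l'],122)
E
```

```text
time_s: 20.52
tcp_pos: [479.5, 75.6, 122.8]
orientation: [0.659, 0.753, 0.001, 0.001]
ft_force: [0.1, 0.2, 0.5]
width: 0.446
t 20.52 tcp [479.5  75.6 122.8] w 0.446 F [0.1 0.2 0.5] q [ 0.16  0.12 -0.45  1.   -0.    1.59]
turn deg [0.1  0.01 0.03] shift m [ 0.     -0.0005  0.0008]
```

```bash
python3 -m inch '0 0 0 0 0 -0.01 1;0 0 0 0 0 -0.025 1;0 0 0 0 0 -0.03 1;0 0 0 0 0 -0.03 1;0 0 0 0 0 -0.015 1;0 0 0 0 0 0 1'
python3 - <<'E'
from h import *
go(S[3],215)
E
```

```text
time_s: 21.28
tcp_pos: [478.6, 75.4, 236.9]
orientation: [0.659, 0.753, -0.0, 0.0]
ft_force: [-0.4, -0.2, -1.0]
width: 0.444
t 21.27 tcp [478.6  75.4 236.9] w 0.444 F [-0.4 -0.2 -1. ] q [ 0.16  0.06 -0.26  1.25 -0.    1.59]
turn deg [-0.    0.02  0.02] shift m [-0.0426  0.1362  0.022 ]
```

```bash
python3 -m inch '0 0 0 -0.005 0.014 0 1;0 0 0 -0.008 0.027 0 1;0 0 0 -0.01 0.033 0 1;0 0 0 -0.01 0.031 0 1;0 0 0 -0.006 0.018 0 1;0 0 0 -0.002 0.007 0 1;0 0 0 0 0 0 1;0 0 0 0 0 0 1'
python3 - <<'E'
from h import *
go(S[3],175)
E
```

```text
time_s: 22.28
tcp_pos: [618.1, 49.8, 225.4]
orientation: [0.659, 0.752, -0.005, -0.004]
ft_force: [-0.3, -0.5, -1.9]
width: 0.444
t 22.27 tcp [618.1  49.8 225.4] w 0.444 F [-0.3 -0.5 -1.9] q [ 0.08  0.32  0.04  1.3  -0.    1.52]
turn deg [-0.76  0.01  0.02] shift m [0.0014 0.002  0.0504]
```

```bash
python3 -m inch '-0.7 0 0 0.001 0.002 0.015 1;0 0 0 0 0 0.02 1;0 0 0 0 0 0.012 1;0 0 0 0 0 0.005 1;0 0 0 0 0 0 1;0 0 0 0 0 0 1'
python3 - <<'E'
from h import *
go(S[3],160)
E
```

```text
time_s: 23.02
tcp_pos: [618.0, 51.8, 174.8]
orientation: [0.658, 0.753, 0.001, 0.001]
ft_force: [-0.1, -0.5, -1.8]
width: 0.439
t 23.02 tcp [618.   51.8 174.8] w 0.439 F [-0.1 -0.5 -1.8] q [ 0.08  0.33 -0.07  1.17 -0.    1.52]
turn deg [0.14 0.01 0.1 ] shift m [-0.0007  0.0012  0.0148]
```

```bash
python3 -m inch '0.1 0 0.1 -0.001 0.001 0.008 1;0 0 0 0 0 0.008 1;0 0 0 0 0 0.004 1;0 0 0 0 0 0 1'
python3 - <<'E'
from h import *
go(S[3],149)
p,d=capture("scene"); u,v=proj("scene",[619,51,60])[0].astype(int)
cr=p[v-60:v+40,u-70:u+70]; cv2.imwrite("pics/s7.png",cv2.resize(cr[:,:,::-1],None,fx=5,fy=5,interpolation=cv2.INTER_CUBIC))
E
```

```text
time_s: 23.52
tcp_pos: [619.6, 50.9, 153.9]
orientation: [0.659, 0.752, 0.0, 0.001]
ft_force: [1.1, 0.1, -1.3]
width: 0.445
t 23.52 tcp [619.6  50.9 153.9] w 0.445 F [ 1.1  0.1 -1.3] q [ 0.08  0.34 -0.09  1.13 -0.    1.52]
turn deg [ 0.08  0.01 -0.02] shift m [ 0.0005 -0.0003  0.0049]
```

View pics/s7.png

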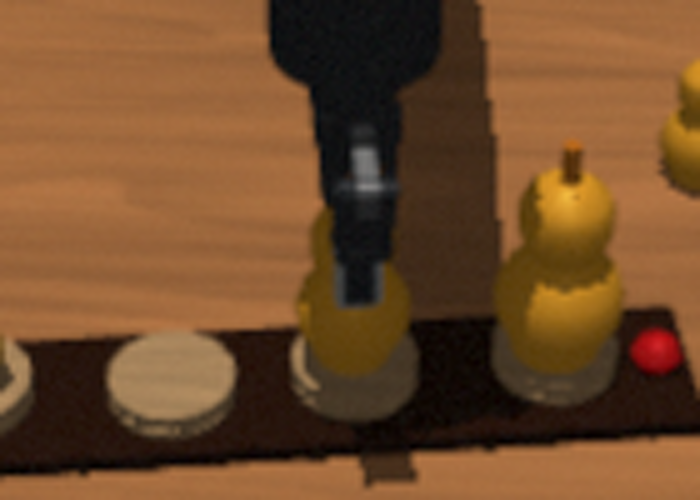

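L hangs centred over stand 3 at crop (355,360), and XL is upright on stand 4. Next I lower L the last 5 mm.

```bash
python3 -m inch '0 0 0 0 0 0.003 1;0 0 0 0 0 0.002 1;0 0 0 0 0 0.0015 1;0 0 0 0 0 0.001 1'
python3 - <<'E'
from h import *
go(S[3],149)
E
```

```text
time_s: 24.08
tcp_pos: [620.0, 50.8, 148.8]
orientation: [0.659, 0.752, 0.001, 0.002]
ft_force: [-3.0, -1.4, 5.5]
width: 0.449
t 24.07 tcp [620.   50.8 148.8] w 0.449 F [-3.  -1.4  5.5] q [ 0.08  0.34 -0.1   1.12 -0.    1.52]
turn deg [ 0.23  0.03 -0.02] shift m [ 0.0005 -0.0006 -0.0002]
```

```bash
python3 -m inch '0 0 0 0 0 0 0.5;0 0 0 0 0 0 0.3;0 0 0 0 0 0 0.1;0 0 0 0 0 0 0;0 0 0 0 0 0 0;0 0 0 0 0 -0.02 0;0 0 0 0 0 -0.04 0;0 0 0 0 0 -0.05 0;0 0 0 0 0 -0.04 0;0 0 0 0 0 -0.02 0'
python3 - <<'E'
from h import *
go(G['m'],300)
p,d=capture("scene"); u,v=proj("scene",[619,51,60])[0].astype(int)
cr=p[v-60:v+40,u-70:u+70]; cv2.imwrite("pics/s8.png",cv2.resize(cr[:,:,::-1],None,fx=5,fy=5,interpolation=cv2.INTER_CUBIC))
E
```

```text
time_s: 25.32
tcp_pos: [618.5, 50.8, 321.3]
orientation: [0.659, 0.752, -0.0, 0.0]
ft_force: [-0.2, -0.8, -0.8]
width: 0.996
t 25.32 tcp [618.5  50.8 321.3] w 0.996 F [-0.2 -0.8 -0.8] q [ 0.08  0.31  0.23  1.49 -0.    1.52]
turn deg [ 0.    0.02 -0.01] shift m [ 0.2134 -0.1618  0.0212]
```

View pics/s8.png

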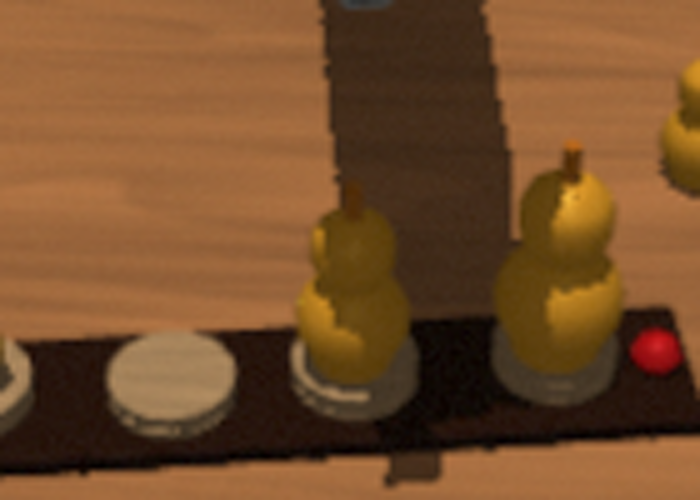

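L stands upright on stand 3 at crop (352,380), and M is the last one to move.

```bash
python3 -m inch '0 0 0 0.016 -0.012 0 0;0 0 0 0.03 -0.023 0 0;0 0 0 0.038 -0.029 0 0;0 0 0 0.038 -0.029 0 0;0 0 0 0.038 -0.029 0 0;0 0 0 0.03 -0.022 0 0;0 0 0 0.015 -0.012 0.01 0;0 0 0 0.006 -0.005 0.015 0;0 0 0 0 0 0.01 0;0 0 0 0 0 0 0'
python3 - <<'E'
from h import *
go(G['m'],200)
E
```

```text
time_s: 26.62
tcp_pos: [414.2, 246.3, 275.3]
orientation: [0.657, 0.754, -0.005, -0.004]
ft_force: [0.2, -0.7, -0.8]
width: 0.998
t 26.62 tcp [414.2 246.3 275.3] w 0.998 F [ 0.2 -0.7 -0.8] q [ 0.53  0.05 -0.18  1.35  0.    1.97]
turn deg [-0.71  0.09  0.22] shift m [-0.0073  0.0159  0.0751]
```

```bash
python3 -m inch '-0.7 0.1 0.2 -0.007 0.016 0.015 0;0 0 0 0 0 0.025 0;0 0 0 0 0 0.025 0;0 0 0 0 0 0.01 0;0 0 0 0 0 0 0;0 0 0 0 0 0 0'
python3 - <<'E'
from h import *
go(G['m'],112)
E
```

```text
time_s: 27.38
tcp_pos: [433.2, 240.2, 200.2]
orientation: [0.66, 0.751, 0.002, 0.001]
ft_force: [0.8, -0.7, -0.2]
width: 0.999
t 27.38 tcp [433.2 240.2 200.2] w 0.999 F [ 0.8 -0.7 -0.2] q [ 0.51  0.09 -0.31  1.17  0.    1.95]
turn deg [ 0.18 -0.07 -0.2 ] shift m [ 0.0011 -0.0033  0.0882]
```

```bash
python3 -m inch '0.2 0 -0.2 0.001 -0.0035 0.02 0;0 0 0 0 0 0.025 0;0 0 0 0 -0.001 0.02 0;0 0 0 0 0 0.012 0;0 0 0 0 0 0.004 0;0 0 0 0 0 0 0;0 0 0 0 0 0 0'
python3 - <<'E'
from h import *
go(G['m'],112)
E
```

```text
time_s: 28.25
tcp_pos: [432.6, 243.0, 124.1]
orientation: [0.659, 0.752, 0.006, 0.001]
ft_force: [0.9, -0.6, 0.3]
width: 1.001
t 28.25 tcp [432.6 243.  124.1] w 1.001 F [ 0.9 -0.6  0.3] q [ 0.51  0.13 -0.44  0.99  0.    1.95]
turn deg [ 0.61 -0.33  0.01] shift m [-0.0017 -0.003   0.012 ]
```

```bash
python3 -m inch '0.6 -0.3 0 -0.0015 -0.003 0.008 0;0 0 0 0 0 0.004 0;0 0 0 0 0 0 0'
python3 - <<'E'
from h import *
go(G['m'],112)
E
```

```text
time_s: 28.62
tcp_pos: [430.1, 241.3, 112.0]
orientation: [0.659, 0.752, 0.0, -0.0]
ft_force: [-0.1, -0.3, -0.6]
width: 0.998
t 28.62 tcp [430.1 241.3 112. ] w 0.998 F [-0.1 -0.3 -0.6] q [ 0.51  0.14 -0.45  0.98  0.    1.95]
turn deg [ 0.04 -0.03  0.01] shift m [-0.0003 -0.0001 -0.    ]
```

```bash
python3 -m inch '0 0 0 0 0 0 1;0 0 0 0 0 0 1;0 0 0 0 0 0 1;0 0 0 0 0 0 1;0 0 0 0 0 0 1;0 0 0 0 0 0 1'
python3 - <<'E'
from h import *
go(G['m'],112)
E
python3 -m inch '0 0 0 0 0 -0.01 1;0 0 0 0 0 -0.025 1;0 0 0 0 0 -0.04 1;0 0 0 0 0 -0.045 1;0 0 0 0 0 -0.045 1;0 0 0 0 0 -0.03 1;0 0 0 0 0 0 1'
python3 - <<'E'
from h import *
go(S[2],310)
E
```

```text
time_s: 29.38
tcp_pos: [430.1, 241.3, 112.4]
orientation: [0.659, 0.752, 0.001, -0.0]
ft_force: [-0.2, 0.1, 0.6]
width: 0.373
t 29.38 tcp [430.1 241.3 112.4] w 0.373 F [-0.2  0.1  0.6] q [ 0.51  0.14 -0.45  0.98  0.    1.95]
turn deg [ 0.05 -0.05  0.  ] shift m [-0.0003 -0.0001  0.0004]
time_s: 30.25
tcp_pos: [429.3, 240.7, 315.5]
orientation: [0.659, 0.752, 0.0, 0.0]
ft_force: [0.5, -0.2, -0.8]
width: 0.374
t 30.25 tcp [429.3 240.7 315.5] w 0.374 F [ 0.5 -0.2 -0.8] q [ 0.51  0.06 -0.08  1.42  0.    1.95]
turn deg [ 0.04 -0.02 -0.  ] shift m [-0.3026  0.168   0.0055]
```

```bash
python3 -m inch '0 0 0 -0.02 0.011 0 1;0 0 0 -0.036 0.02 0 1;0 0 0 -0.044 0.024 0 1;0 0 0 -0.046 0.026 0 1;0 0 0 -0.046 0.026 0 1;0 0 0 -0.042 0.023 0 1;0 0 0 -0.034 0.019 0 1;0 0 0 -0.02 0.011 0 1;0 0 0 -0.008 0.004 0 1;0 0 0 0 0 0 1'
python3 - <<'E'
from h import *
go(S[2],200)
E
```

```text
time_s: 31.5
tcp_pos: [634.5, -39.2, 300.8]
orientation: [0.658, 0.753, -0.005, -0.006]
ft_force: [-0.6, 0.4, -0.9]
width: 0.376
t 31.5 tcp [634.5 -39.2 300.8] w 0.376 F [-0.6  0.4 -0.9] q [-0.06  0.35  0.25  1.48 -0.    1.37]
turn deg [-0.94 -0.17  0.15] shift m [0.0017 0.0032 0.1008]
```

```bash
python3 -m inch '-0.9 -0.2 0.1 0.002 0.0015 0 1;0 0 0 0 0 0.02 1;0 0 0 0 0 0.03 1;0 0 0 0 0 0.03 1;0 0 0 0 0 0.015 1;0 0 0 0 0 0.005 1;0 0 0 0 0 0 1;0 0 0 0 0 0 1'
python3 - <<'E'
from h import *
go(S[2],160)
E
```

```text
time_s: 32.5
tcp_pos: [634.6, -30.2, 203.3]
orientation: [0.656, 0.755, 0.003, 0.004]
ft_force: [-0.4, 0.1, -1.6]
width: 0.37
t 32.5 tcp [634.6 -30.2 203.3] w 0.37 F [-0.4  0.1 -1.6] q [-0.05  0.34  0.02  1.23  0.    1.38]
turn deg [0.59 0.07 0.48] shift m [-0.0069 -0.0002  0.0433]
```

```bash
python3 -m inch '0.6 0 0.5 -0.007 0 0.01 1;0 0 0 0 0 0.015 1;0 0 0 0 0 0.012 1;0 0 0 0 0 0.005 1;0 0 0 0 0 0 1;0 0 0 0 0 0 1'
python3 - <<'E'
from h import *
go(S[2],145)
E
```

```text
time_s: 33.25
tcp_pos: [636.1, -38.1, 158.7]
orientation: [0.659, 0.752, -0.001, 0.0]
ft_force: [-0.2, -0.0, -0.0]
width: 0.375
t 33.25 tcp [636.1 -38.1 158.7] w 0.375 F [-0.2 -0.  -0. ] q [-0.06  0.37 -0.05  1.16 -0.    1.38]
turn deg [-0.02  0.08 -0.09] shift m [ 0.0011 -0.0002  0.0137]
```

```bash
python3 -m inch '0 0 0 0.001 0 0.007 1;0 0 0 0 0 0.005 1;0 0 0 0 0 0.002 1;0 0 0 0 0 0 1'
python3 - <<'E'
from h import *
go(S[2],138.4)
p,d=capture("scene"); u,v=proj("scene",[635,-37,60])[0].astype(int)
cr=p[v-60:v+40,u-70:u+70]; cv2.imwrite("pics/s9.png",cv2.resize(cr[:,:,::-1],None,fx=5,fy=5,interpolation=cv2.INTER_CUBIC))
E
```

```text
time_s: 33.75
tcp_pos: [636.3, -36.9, 144.4]
orientation: [0.659, 0.752, -0.0, 0.001]
ft_force: [0.8, -0.3, -1.0]
width: 0.373
t 33.75 tcp [636.3 -36.9 144.4] w 0.373 F [ 0.8 -0.3 -1. ] q [-0.06  0.38 -0.07  1.12 -0.    1.38]
turn deg [ 0.05  0.09 -0.08] shift m [-0.0001 -0.0005  0.006 ]
```

View pics/s9.png

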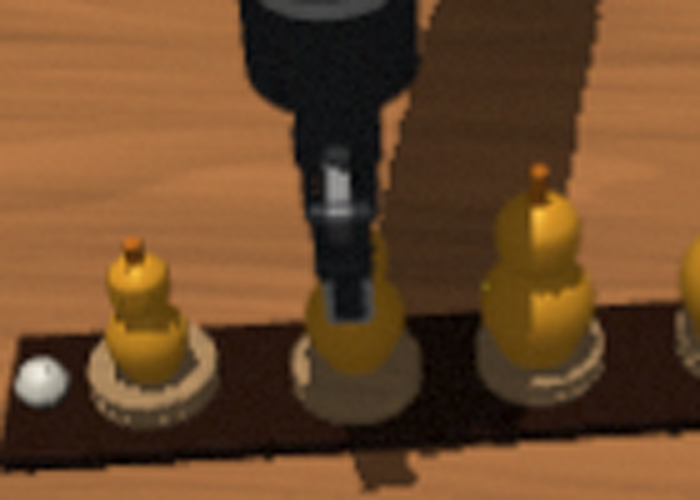

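M hangs centred over stand 2 at crop (355,370), with S upright on the left and L on the right. I lower M now.

```bash
python3 -m inch '0 0 0 0 0 0.003 1;0 0 0 0 0 0.002 1;0 0 0 0 0 0.002 1;0 0 0 0 0 0.001 1'
python3 - <<'E'
from h import *
go(S[2],138.4)
E
```

```text
time_s: 34.3
tcp_pos: [636.6, -37.1, 138.3]
orientation: [0.659, 0.752, 0.0, 0.002]
ft_force: [-3.2, 0.5, 7.8]
width: 0.378
t 34.3 tcp [636.6 -37.1 138.3] w 0.378 F [-3.2  0.5  7.8] q [-0.06  0.38 -0.08  1.11 -0.    1.38]
turn deg [ 0.17  0.13 -0.08] shift m [ 0.0002 -0.0008 -0.0001]
```

```bash
python3 -m inch '0 0 0 0 0 0 0.55;0 0 0 0 0 0 0.35;0 0 0 0 0 0 0.15;0 0 0 0 0 0 0;0 0 0 0 0 0 0;0 0 0 0 0 -0.02 0;0 0 0 0 0 -0.04 0;0 0 0 0 0 -0.05 0;0 0 0 0 0 -0.05 0;0 0 0 0 0 -0.03 0'
python3 -m inch '0 0 0 0 -0.02 0 0;0 0 0 0 -0.04 0 0;0 0 0 0 -0.05 0 0;0 0 0 0 -0.05 0 0;0 0 0 0 -0.05 0 0;0 0 0 0 -0.03 0 0;0 0 0 0 0 0 0;0 0 0 0 0 0 0'
python3 - <<'E'
from h import *
go(S[2],300)
p,d=capture("scene"); q,e=capture("top")
u,v=proj("scene",[620,7,60])[0].astype(int)
cr=p[v-55:v+40,u-110:u+110]; cv2.imwrite("pics/fs.png",cv2.resize(cr[:,:,::-1],None,fx=3.6,fy=3.6,interpolation=cv2.INTER_CUBIC))
cv2.imwrite("pics/ft.png",q[:,:,::-1])
u,v=proj("top",[620,7,60])[0].astype(int)
cr=q[v-50:v+50,u-120:u+120]; cv2.imwrite("pics/ftc.png",cv2.resize(cr[:,:,::-1],None,fx=3.3,fy=3.3,interpolation=cv2.INTER_CUBIC))
R2={'xl':(4,22),'l':(3,19),'m':(2,16),'s':(1,13)}
bel={'xl':81,'l':70,'m':60,'s':53}
for k,(i,r) in R2.items():
    for n,im,dd in(("scene",p,d),("top",q,e)):
        c0=proj(n,[S[i]+(26+H[k]/2,)])[0]
        bb=min(blobs(yellow(im)),key=lambda b:np.hypot(*(b[2]-c0))); b,s,c=bb
        if n=="scene":
            y=s[1]+s[3]-1; x=np.nonzero(b[y])[0].mean(); print(k,'scene foot',(onz(n,[(x,y+.5)],26)[0]-[r,0,0]).round(1),'goal',S[i])
        else:
            P,u,v=cloud(n,dd,b); z=P[:,2]>26+bel[k]-8; print(k,'top bulb',onz(n,[(u[z].mean(),v[z].mean())],26+bel[k])[0].round(1),'topz',P[:,2].max().round(1))
E
```

```text
time_s: 35.55
tcp_pos: [634.9, -36.6, 329.8]
orientation: [0.659, 0.752, -0.002, -0.001]
ft_force: [0.3, -0.1, -0.5]
width: 1.002
time_s: 36.55
tcp_pos: [391.6, -68.6, 332.6]
orientation: [0.659, 0.752, 0.001, 0.003]
ft_force: [0.4, -0.5, 1.3]
width: 0.998
t 36.55 tcp [391.6 -68.6 332.6] w 0.998 F [ 0.4 -0.5  1.3] q [-0.17 -0.12 -0.22  1.46 -0.    1.27]
turn deg [ 0.32  0.2  -0.06] shift m [-0.0006  0.246   0.034 ]
xl scene foot [602.7 150.   26. ] goal (604.4, 150.4)
xl top bulb [604.7 150.8 107. ] topz 152.6
l scene foot [617.  49.  26.] goal (619.3, 51.3)
l top bulb [619.1  51.2  96. ] topz 135.2
m scene foot [634.1 -38.   26. ] goal (635.8, -37)
m top bulb [636.7 -35.9  86. ] topz 121.4
s scene foot [ 641.6 -134.8   26. ] goal (642.8, -135.6)
s top bulb [ 643.7 -134.5   79. ] topz 105.7
```

View pics/fs.png

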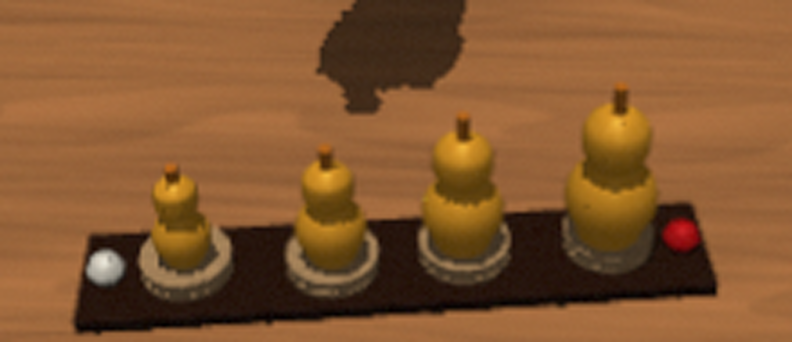

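View pics/ft.png

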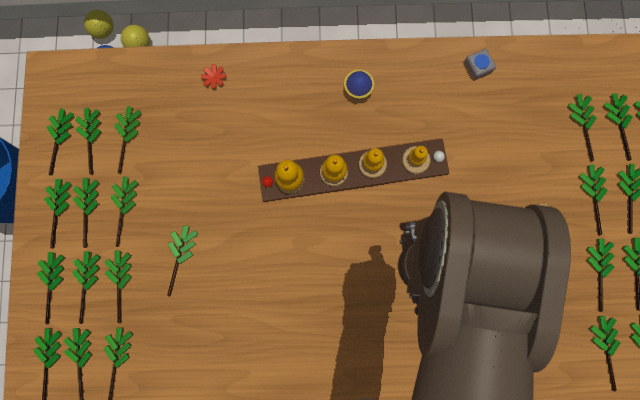

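All four gourds stand upright and centred, tallest at the red bead (top view pixel 268,182) down to shortest at the white bead (439,156). The sprig at (180,260) is where it was, and the arm is clear of everything.

```bash
python3 -c "
from workcell import *
print(hand_in())"
```

```text
the job is handed in; nothing more can be done
None
```

The four gourds stand upright on the stands in order of height, tallest on stand 4 by the red bead down to shortest on stand 1 by the white bead. I handed the job in at about 36.7 s. I lowered each one until I felt light contact (wrist force under 10 N) before letting go.

- **Position:** in the last pictures, each gourd's bulb (top view) and foot (scene view) were within about 3 mm of the centre of its stand. The two views disagreed by about 2–3 mm, close to the calibration error.
- **Height:** the tops measured about 153, 135, 121 and 106 mm above the table. Stand plus gourd should come to 150, 134, 118 and 104 mm, so they read 1–3 mm high.
- **Surroundings:** in the last top picture the sprig lay where it was at the start. The gripper was open and the arm well clear of everything.

No check failed, and hand-in gives no verdict.

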